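# Screw the eye of a spool stand home with its own rod

## Robot

A 6-joint arm with a two-finger parallel gripper is mounted at the origin on a cart in front of the work surface, level with it; the furniture and walls round the work are solid. World frame = base frame: x ahead of the robot, y to its left, z up, the work surface at z = 0. Lengths are in mm, angles in rad, forces in N, time in s.
With the tool pointing down it reaches from about 300 to 775 mm from the base axis. Payload 14.6 kg.
Tool frame: the origin (TCP) lies between the finger pads; the fingertips stand manip.tip_reach ahead of it and the grasp point (between the pads) lies 5 mm behind it (manip.tip_reach is the distance from the TCP to the fingertips, in mm); z points along the fingers, y is the line along which they close (so a half turn about z gives the same grasp; the last joint's range is limited). The gripper opens to 94 mm and grips with 3 to 60 N. Pads are 16 mm wide; open, the fingers measure 119 mm over their backs; the gripper's body (75 mm by 177 mm) begins 78 mm behind the grasp point.
Start: joints at [-1.37, 0.3, 1.521, -0, 1.321, -0.067], TCP at [145.529, -530.387, 181.046] pointing down, gripper open.
Joint ranges: [-3.03, 3.03], [-0.79, 2.21], [0.23, 2.52], [-1.04, 4.18], [0, 3.07], [-2.55, 2.55]. Speed limits (rad/s): [2.22, 2.22, 2.57, 3.14, 3.14, 3.14].

## Interface

Orientations are given as [roll, pitch, yaw] about the fixed x, y, z axes, in that order (R = Rz(yaw) Ry(pitch) Rx(roll)).
In Python, from cell import manip gives the robot as it stands. The module is installed in compiled form; this text tells all that it offers.
- The arm moves only by the shell command python3 -m creep 'ROWS' [FORCE]. ROWS is JSON, a list of rows, each a list of 3 entries, a list of its own where there are three numbers: the opening, from -1 (shut) to 1 (fully open), then the shift along the tool's x, y, z in cm, then the turn about the tool's z in units of 5 degrees (1.0 is 5 degrees). In form: [[grip, [tx, ty, tz], roll], ...]. A call has 1 to 12 rows; each row is the pose to reach, as a shift and turn from the pose commanded when the call began, along the tool's axes at that moment; what a row does not reach only later rows make up. A row lasts 1/10 s, in which the tool goes at most 50 mm and 8.59 degrees, less where a joint would pass 70% of its speed; a pose out of reach is approached as far as the arm can. A call with a gripper value outside its range is refused whole. The fingers move at their own pace and stop on an object; FORCE is the grip in N (left out, the last holds). Time passes only in rows, so rows that repeat a pose let the fingers close. It gives the time, the measured TCP pose, the force, the opening and the grip force at its end, in the units of the state.
- manip.read_state(): the state, without advancing time (a new reading comes with each control period).
- manip.camera(name): name is "scene" or "side" or "wrist"; returns the picture (420x560x3 uint8, red, green, blue); there is no depth.
- manip.camera_params(name): a dict with "fovy" (degrees; the focal length in pixels is half the picture's height over the tangent of half this angle, whatever the lens; pixels are square), "cx", "cy" (the principal point, pixels), "origin" and "attitude" of the camera in the world. Camera axes: x right, y down, z forward; pixel columns grow to the right and rows downward; lengths in mm; the calibration is good to about 2 mm. A picture is of the moment at which its call begins: read the wrist's pose just before it. camera_params takes no time and is no camera call; for the wrist camera it gives the pose at the moment of the call.
- manip.sign_off(): hands the job in; it is judged then, once.
The state is a dict: "clock": time; "joints": joint angles; "qd": joint speeds; "effort": joint torques, N m; "eef_pos": TCP position; "eef_rot": TCP orientation; "wrist_force": force on the tool from outside, world axes, zero at the start; "moment": the same for the moment, N m; "finger_gap": finger opening in mm; "finger_force": force on a finger pad.
Only numpy, scipy, OpenCV 4.12 (cv2) and the standard library are available. Lean on these libraries where they do the work, as an engineer would, in place of code of your own. Each camera call takes 0.05 s, during which the arm holds its last target. There are 200 camera calls.

## Task

The left screw eye of the sloping spool stand is not quite home, so its loop stands askew. Slide the bent steel rod, straight end first, through that loop and use it as a lever to turn the eye clockwise until it stops, its loop facing the right eye. Then push the rod on through the right eye too and let go, so that it rests in both eyes with its straight end out beyond the right one; leave the other things on the worktop where they are.

Things in the scene. Friction and masses are not known exactly. Their poses are not given: they have to be found in the camera images.
- stand: Pale wooden spool stand, fixed, 180x250x200 mm; board 200 mm up the slope, 250 wide, sloping 35 deg, low edge and 6 mm lip in front. Origin: underside centre; x to its back, y to its left, z up. Board's face: middle 125 mm above the origin, outward normal (-sin35, 0, cos35). Three spools up to 50 mm tall fixed on it 60 mm above its middle, 15, 58, 101 mm right; upper left bare
- loose_loop (a point): Centre of the left screw eye's loop, 52.5 mm left of the board's middle, 15 mm down the slope, 35 mm off the face. Steel ring of 5 mm wire, hole 20 mm in diameter, on a 6 mm shank square to the face, with a 17 mm shoulder that meets the board when home. Turns with the eye: x = the hole's axis (either way round), z = the board's outward normal
- firm_loop (a point): Centre of the loop of the right screw eye: the same kind of eye, home and fixed, 105 mm to the right of the left one at the same height and 35 mm off the face. y = the hole's axis (along the stand's y), z = the board's outward normal
- loose_eye (a joint): Left eye's angle, rad, growing clockwise seen from outside; that draws it in 0.8 mm/rad. 0: hole's axis straight up the slope; 1.571: home, a hard stop, hole's axis points at the right eye. Starts at 0.6 to 0.9, turns stiffly (0.12 N m), stays where left. Play: the rod swings about 45 deg either way from the hole's axis before it carries the eye along, so swing it that far past, then back
- rod: Round steel rod, 12 mm thick, straight part 220 mm long, about 0.09 kg, lying flat on the worktop left of the stand. Origin: on its axis, 110 mm from the rounded tip of the straight end (at x = +110 mm). At x = -110 mm it is bent square into a leg 40 mm long along its -y, lying flat too. z up
- mug: Blue dotted mug, about 92 mm across, 93 mm high, bystander behind and left of the stand; origin under its centre
- tape_measure: yellow pocket tape measure, bystander on the right, 25 mm high; origin under its centre
- loose_spool: yellow thread spool lying on its side, 29 mm thick, 54 mm long, bystander on the left beyond the rod; origin under its centre
- shears: red-handled scissors lying flat, 199 mm long, bystander on the right; origin under their centre

How it is judged (in metres and radians):
On the way, in this order (a step that is already met when the one before it is completed fails the run):
1. the rod is through the loop of the left eye (x of loose_loop in the frame of rod between -0.103 and 0.095 m and y of loose_loop in the frame of rod between -0.009 and 0.009 m and z of loose_loop in the frame of rod between -0.009 and 0.009 m), for 0.2 s.
2. with the rod through it, the left eye has been turned home (value of joint loose_eye above 1.45 rad and x of loose_loop in the frame of rod between -0.103 and 0.1049 m and y of loose_loop in the frame of rod between -0.009 and 0.009 m and z of loose_loop in the frame of rod between -0.009 and 0.009 m), for 0.2 s.
At the end, for the whole second after the job is handed in: the left eye is home (within 0.12 rad of its stop) and the rod, released and at rest, lies through both loops (each loop's centre within 9 mm of the rod's axis) with its tip at least 7 mm past the centre of the right loop (value of joint loose_eye above 1.45 rad and x of loose_loop in the frame of rod above -0.103 m and y of loose_loop in the frame of rod between -0.009 and 0.009 m and z of loose_loop in the frame of rod between -0.009 and 0.009 m and x of firm_loop in the frame of rod below 0.103 m and y of firm_loop in the frame of rod between -0.009 and 0.009 m and z of firm_loop in the frame of rod between -0.009 and 0.009 m and linear speed of rod below 0.03 m/s); the robot touches nothing.
It fails at once if a bystander (mug, tape measure, lying spool, scissors) is pushed more than 40 mm from its place (distance of any of mug, tape_measure, loose_spool, shears from where it was at the start of the episode above 0.04 m).
It also fails if it takes over 66 s, if anything falls off the work surface, if the arm or the gripper's body presses on something with over 40 N, if the wrist force passes 120 N, or if a joint passes its speed limit or range.

## Working session

There is one attempt and no reset: what is moved stays moved. The work goes in short steps, Python scripts to look and compute and a shell command to move; the robot and the scene stay as the last step left them, time stands still between calls to the robot, and variables do not carry over. Pictures are saved under pics/ and viewed, at most 10 in all, crops included, and the job is handed in when it is done.

```bash
mkdir -p pics; python3 - <<'E'
from cell import manip
import cv2, numpy as np
for n in ("scene","side"):
    p=manip.camera_params(n); print(n,p)
    im=manip.camera(n); cv2.imwrite(f"pics/{n}0.png",im[:,:,::-1])
print(manip.camera_params("wrist")); print(manip.tip_reach, manip.read_state())
E
```

```text
scene {'fovy': 51.77558130190768, 'cx': 276.8345804734024, 'cy': 202.3142144306476, 'origin': array([165.19915323, 594.99625811, 815.551667  ]), 'attitude': array([-2.29823063, -0.01722423, -2.53205049])}
side {'fovy': 52.05815840238709, 'cx': 279.6499477440987, 'cy': 200.20596564704906, 'origin': array([ -26.56968301,  293.21130222, 1062.46704313]), 'attitude': array([-2.50817354,  0.01018691, -2.07635196])}
{'fovy': 66.96161634182965, 'cx': 278.94999362910187, 'cy': 208.0885629715646, 'origin': array([ 211.82360852, -512.72377088,  384.58102794]), 'attitude': array([ 2.89767068e+00,  2.15498572e-06, -1.30436742e+00])}
14.0 {'clock': 0.1, 'joints': array([-1.36961226e+00,  3.00416743e-01,  1.52152357e+00,  8.44779465e-06,
        1.32072700e+00, -6.65578502e-02]), 'qd': array([-7.43546618e-04, -1.81721191e-03, -1.95478186e-03, -1.17500715e-03,
        3.21409851e-04,  9.64512576e-05]), 'effort': array([-3.99223090e-04, -5.32644761e+01, -3.53284800e+01,  7.09098321e-02,
        2.34447228e-02, -6.20206674e-05]), 'eef_pos': array([ 145.47247449, -530.13139642,  180.54049759]), 'eef_rot': array([-3.14052092e+00, -7.96388291e-05,  2.67739780e-01]), 'wrist_force': array([ 0.15171685, -1.25207039,  0.90581386]), 'moment': array([0.01082682, 0.00815624, 0.00097665]), 'finger_force': 0.0, 'finger_gap': 94.21764549706394}
```

View pics/scene0.png

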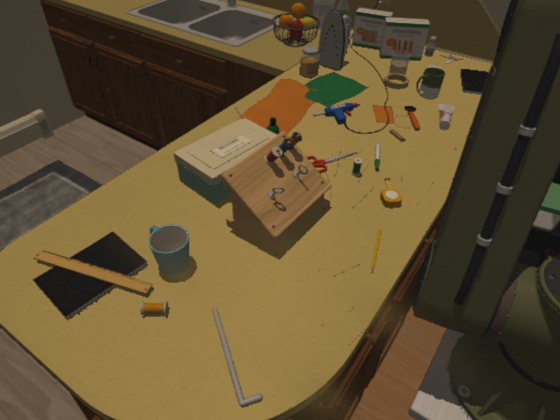

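View pics/side0.png

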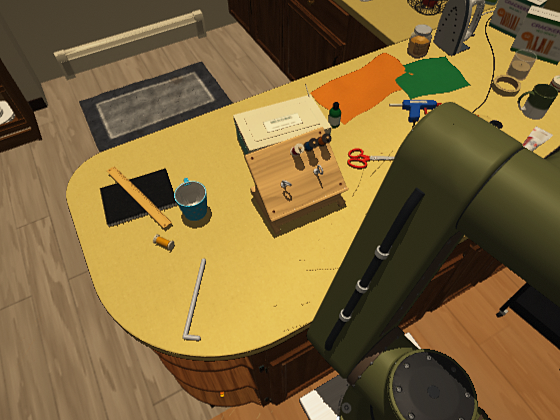

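```bash
python3 - <<'E'
import cv2, numpy as np
a=cv2.imread("pics/scene0.png");b=cv2.imread("pics/side0.png")
def crop(im,x,y,w,h,s,st):
    c=cv2.resize(im[y:y+h,x:x+w],None,fx=s,fy=s,interpolation=cv2.INTER_CUBIC)
    for v in range(0,w,st): cv2.line(c,(v*s,0),(v*s,5),(0,0,255),1); cv2.putText(c,str(x+v),(v*s,14),0,.33,(0,0,255))
    for v in range(0,h,st): cv2.line(c,(0,v*s),(5,v*s),(0,0,255),1); cv2.putText(c,str(y+v),(6,v*s+4),0,.33,(0,0,255))
    return c
cv2.imwrite("pics/stand0.png",np.hstack([crop(a,222,125,112,118,5,10)[:, :][:590],np.zeros((590,4,3),np.uint8)])[:, :560])
cv2.imwrite("pics/stand.png",np.hstack([crop(a,222,128,100,112,4,10),crop(b,246,125,100,112,4,10)]))
cv2.imwrite("pics/eyes.png",np.vstack([np.hstack([crop(a,262,158,50,58,8,10)[:300*2],crop(b,275,160,50,58,8,10)])]))
cv2.imwrite("pics/rod.png",np.hstack([crop(a,205,300,65,115,5,10),crop(b,175,250,50,115,5,10)]))
E
```

```text
(no output)
```

View pics/stand.png

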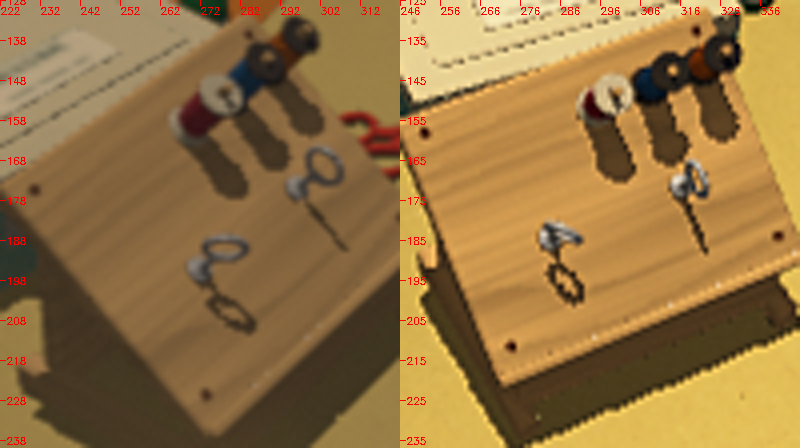

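View pics/eyes.png

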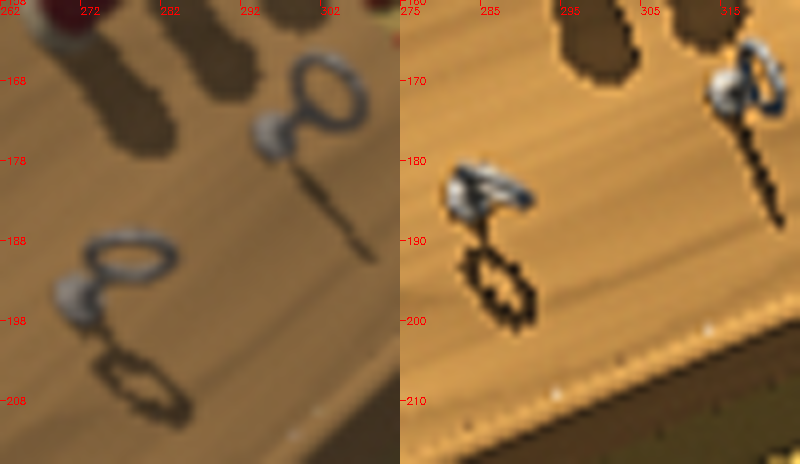

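View pics/rod.png

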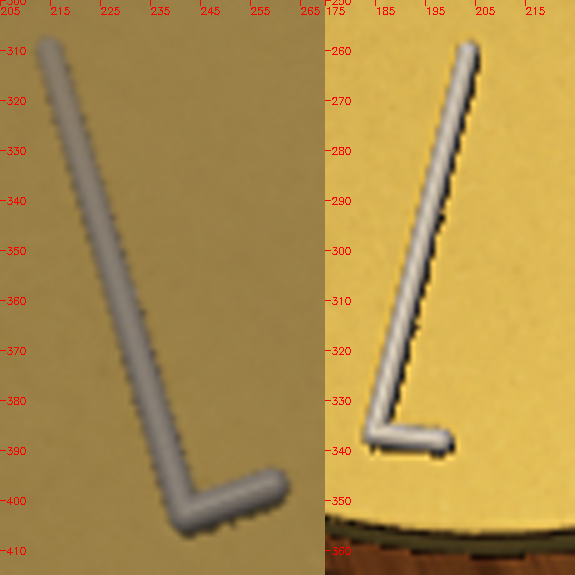

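```bash
cat > geo.py <<'E'
from cell import manip
import numpy as np
from scipy.spatial.transform import Rotation as R
from scipy.optimize import least_squares
H,W=420,560
def cam(n): 
    p=manip.camera_params(n); return (np.array(p["origin"]),R.from_euler("xyz",p["attitude"]).as_matrix(),H/2/np.tan(np.radians(p["fovy"]/2)),p["cx"],p["cy"])
def proj(c,X):
    v=c[1].T@(np.asarray(X)-c[0]); return np.array([c[3]+c[2]*v[0]/v[2],c[4]+c[2]*v[1]/v[2]])
def tri(obs):
    f=lambda X: np.concatenate([proj(c,X)-p for c,p in obs])
    r=least_squares(f,[450,200,50]); return r.x,np.abs(r.fun).max()
a=np.radians(35); U=np.array([np.cos(a),0,np.sin(a)]); N=np.array([-np.sin(a),0,np.cos(a)]); M=np.array([0,0,125.]); Y=np.array([0,1.,0])
def stand(p,q): return np.array([p[0],p[1],0])+R.from_euler("z",p[2]).apply(q)
LL=M-15*U+35*N+52.5*Y; LR=M-15*U+35*N-52.5*Y
E
python3 - <<'E'
from geo import *
A,B=cam("scene"),cam("side")
P={"loose":((278,189.6),(287.1,183)),"firm":((302.8,169.1),(319.8,169.6)),"tip":((214.6,309.2),(203.2,259.3)),"bend":((241.4,403.2),(185,336.5)),"leg":((259.8,396.8),(198.7,337.7)),
"hUL":((230.3,174.8),(251.9,157.7)),"hLL":((272.8,226.3),(273.4,211.2)),"hUR":((283.8,136.3),(319.6,132.1))}
for k,(p,q) in P.items():
    x,e=tri([(A,np.array(p)),(B,np.array(q))]); print(k,x.round(1),round(e,2)); 
h=lambda s,t,i: M+s*(100-i)*U+t*(125-i)*Y
def f(v):
    i=v[3]; r=[]
    for k,q in [("loose",LL),("firm",LR),("hUL",h(1,1,i)),("hLL",h(-1,1,i)),("hUR",h(1,-1,i))]:
        X=stand(v,q); r+=[proj(A,X)-P[k][0],proj(B,X)-P[k][1]]
    return np.concatenate(r)
b=min((least_squares(f,[500,0,y,12]) for y in (-1,0,1,2,3)),key=lambda r:r.cost)
print(b.x,b.fun.round(1)); print(stand(b.x,LL),stand(b.x,LR))
E
```

```text
loose [613.4 -73.2 139.9] 0.4
firm [ 607.3 -175.1  142.8] 0.17
tip [584.3 210.1   3.8] 0.16
bend [410.4 334.5  -3.3] 0.24
leg [389.2 305.8  -0.9] 0.03
hUL [716.6 -19.5 172.1] 0.23
hLL [587.1 -14.9  77.3] 0.17
hUR [ 708.8 -236.1  171. ] 0.08
[ 6.43814393e+02 -1.23782526e+02 -5.41093428e-02  1.82205754e+01] [-0.9 -0.7 -1.5 -1.3 -0.4 -0.6 -0.5 -0.9  0.5 -0.   0.3 -0.4  1.3  1.
  0.3  1.   0.8  0.6  0.1  0.8]
[614.338656   -69.60910594 145.066675  ] [ 608.65994699 -174.45543284  145.066675  ]
```

```bash
python3 -m creep '[[1,[4,-3,-5],0],[1,[8,-6,-5],0],[1,[12,-9,-5],0],[1,[16,-12,-5],0],[1,[20,-14.5,-5],0],[1,[24,-17,-5],0],[1,[28,-20,-5],0],[1,[32,-23,-5],0],[1,[36,-25.5,-5],0],[1,[40,-28.5,-5],0],[1,[43,-31,-5],0],[1,[43,-31,-5],0]]'
cat > shot.py <<'E'
import sys,cv2,pickle
from geo import *
n,t=sys.argv[1],sys.argv[2]
c=cam(n); im=manip.camera(n); cv2.imwrite(f"pics/{t}.png",im[:,:,::-1]); pickle.dump(c,open(f"pics/{t}.pkl","wb")); print(c[0])
E
python3 shot.py wrist w1; python3 -m creep '[[1,[0,-4,0],0],[1,[0,-8,0],0],[1,[0,-12,0],0],[1,[0,-12,0],0],[1,[0,-12,0],0]]'; python3 shot.py wrist w2; python3 -c "
import cv2,numpy as np
cv2.imwrite('pics/w12.png',np.hstack([cv2.resize(cv2.imread(f'pics/w{i}.png'),(400,300)) for i in (1,2)]))"
```

```text
clock: 1.3
eef_pos: [479.9, -113.8, 230.4]
eef_rot: [-3.14, 0.0, 0.273]
wrist_force: [-0.3, -0.3, -0.0]
finger_gap: 93.7
finger_force: 0.0
[546.29559294 -96.00458883 434.44799673]
clock: 1.85
eef_pos: [446.2, -2.4, 231.2]
eef_rot: [3.141, -0.0, 0.268]
wrist_force: [0.5, -0.5, 0.3]
finger_gap: 93.9
finger_force: 0.0
[512.41926801  15.29044536 435.23669925]
```

View pics/w12.png

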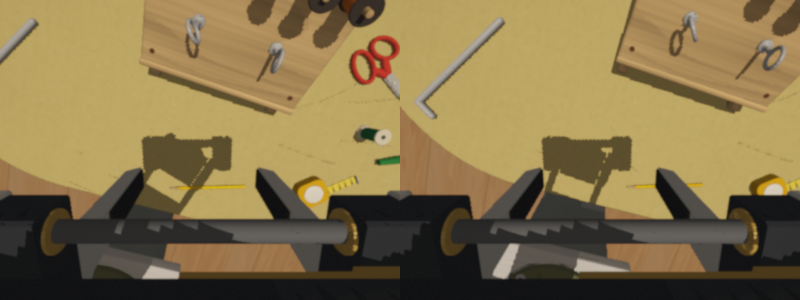

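```bash
python3 - <<'E'
import cv2,numpy as np
def crop(t,cx,cy,w=48,h=36,s=8):
    x,y=cx-w//2,cy-h//2; im=cv2.imread(f"pics/{t}.png")
    c=cv2.resize(im[y:y+h,x:x+w],None,fx=s,fy=s,interpolation=cv2.INTER_CUBIC)
    for v in range(0,w,5): cv2.line(c,(v*s,0),(v*s,5),(0,0,255),1); cv2.putText(c,str(x+v),(v*s,14),0,.33,(0,0,255))
    for v in range(0,h,5): cv2.line(c,(0,v*s),(5,v*s),(0,0,255),1); cv2.putText(c,str(y+v),(6,v*s+4),0,.33,(0,0,255))
    return c
cv2.imwrite("pics/we.png",np.vstack([np.hstack([crop("w1",273,42),crop("w1",388,77)]),np.hstack([crop("w2",409,39),crop("w2",518,72)])]))
E
```

```text
(no output)
```

View pics/we.png

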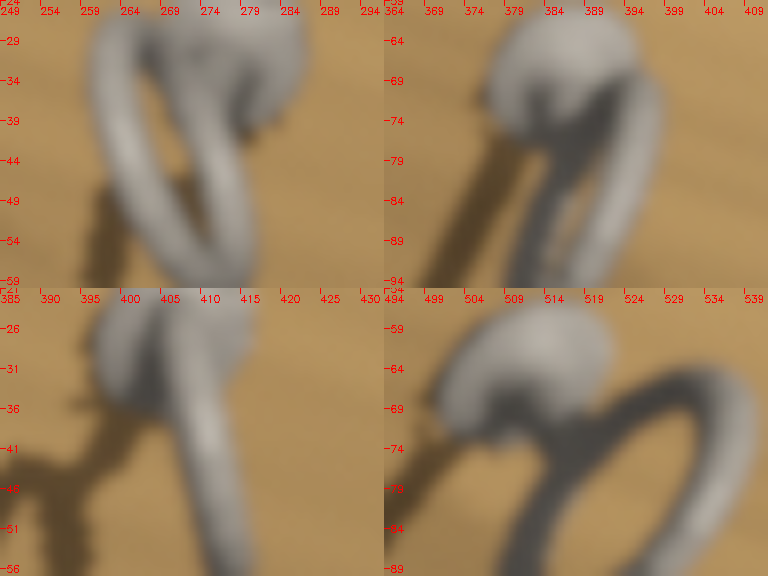

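```bash
cat > fit.py <<'E'
from geo import *
import cv2,pickle
from scipy.optimize import minimize
S=4
t=np.linspace(0,2*np.pi,72)[:,None]; 
def ring(C,ax): # centreline
    v=np.cross(N,ax); return C+12.5*(np.cos(t)*N+np.sin(t)*v)
def splat(m,c,P,r):
    v=(P-c[0])@c[1]; uv=np.c_[c[3]+c[2]*v[:,0]/v[:,2],c[4]+c[2]*v[:,1]/v[:,2]]
    rr=c[2]*r/v[:,2].mean()*S; 
    for i in range(len(uv)-1):
        a,b=[(int(round((p[0]+.5)*S*8)),int(round((p[1]+.5)*S*8))) for p in (uv[i],uv[i+1])]
        cv2.line(m,a,b,255,max(1,int(round(2*rr))),cv2.LINE_8,3)
V=[]
for n in ("w1","w2"):
    im=cv2.imread(f"pics/{n}.png").astype(int); hsv=cv2.cvtColor(im.astype(np.uint8),cv2.COLOR_BGR2HSV)
    g=((hsv[...,1]<75)).astype(np.uint8)*255
    V.append((pickle.load(open(f"pics/{n}.pkl","rb")),cv2.resize(g,None,fx=S,fy=S,interpolation=cv2.INTER_LINEAR)>127))
def render(p,c):
    m=np.zeros((H*S,W*S),np.uint8); th=p[4]
    for C,ax in ((LL,np.cos(th)*U-np.sin(th)*Y),(LR,Y)):
        for P,r in ((ring(C,ax),2.5),(np.array([C-35*N+k*N for k in (0,15,22)]),3)):
            splat(m,c,stand(p,P)+[0,0,p[3]],r)
        b=C-35*N; q=np.array([b+h*N+8*np.array(np.cos(x)*U+np.sin(x)*Y) for h in (0,p[5]) for x in np.linspace(0,6.28,24)])
        w=(stand(p,q)+[0,0,p[3]]-c[0])@c[1]; uv=np.c_[c[3]+c[2]*w[:,0]/w[:,2],c[4]+c[2]*w[:,1]/w[:,2]]
        cv2.fillConvexPoly(m,cv2.convexHull(((uv+.5)*S).round().astype(np.int32)),255)
    return m>0
def box(c,p): # compare near the eyes only
    m=np.zeros((H*S,W*S),np.uint8)
    for C in (LL,LR):
        w=proj(c,stand(p,C-12*N)); cv2.circle(m,tuple(int(x*S) for x in w),34*S,255,-1)
    return m>0
p0=np.array([643.8,-123.8,-.054,0,.75,6.])
B=[box(c,p0) for c,_ in V]
def cost(p): 
    s=0
    for (c,g),b in zip(V,B):
        m=render(p,c)&b; s-= (m&g&b).sum()/((m|g)&b).sum()
    return s
if __name__=="__main__":
    best=None
    for th in (.6,.75,.9):
        x0=p0.copy(); x0[4]=th
        r=minimize(cost,x0,method="Nelder-Mead",options=dict(initial_simplex=np.vstack([x0]+[x0+d for d in np.diag([5,5,.05,5,.15,3])]),maxfev=350))
        print(r.fun,r.x.round(3))
        if best is None or r.fun<best.fun: best=r
    p=best.x; print(stand(p,LL)+[0,0,p[3]],stand(p,LR)+[0,0,p[3]])
    o=[]
    for (c,g),b in zip(V,B):
        z=np.dstack([render(p,c)*255,g*255,b*90]).astype(np.uint8)
        ys,xs=np.where(b); o.append(cv2.resize(z[ys.min():ys.max(),xs.min():xs.max()],(390,280)))
    cv2.imwrite("pics/fit.png",np.hstack(o))
    A=pickle.load(open("pics/w2.pkl","rb"))
    for k,u in (("tip",(144,31)),("bend",(30,143))):
        d=A[1]@np.array([(u[0]-A[3])/A[2],(u[1]-A[4])/A[2],1]); print(k,A[0]+d*(6-A[0][2])/d[2])
E
python3 fit.py
```

```text
-1.7805167020748103 [ 6.40821e+02 -1.24536e+02 -4.20000e-02  1.33000e+00  8.34000e-01
  4.39100e+00]
-1.7783757268528007 [ 6.40756e+02 -1.24619e+02 -4.10000e-02  1.12000e+00  8.51000e-01
  3.67000e+00]
-1.7817329561932134 [ 6.40668e+02 -1.24570e+02 -4.10000e-02  1.30200e+00  8.33000e-01
  4.00400e+00]
[610.50489902 -70.77626639 146.3688233 ] [ 606.16233689 -175.68642869  146.3688233 ]
tip [581.37210489 204.58977453   6.        ]
bend [408.44522545 327.97444089   6.        ]
```

```bash
python3 -m creep '[[1,[1,-4,1],-1.7],[1,[2,-8,2],-3.4],[1,[3,-12,3],-5.1],[1,[4,-16,4],-6.8],[1,[5,-20,5],-8.5],[1,[6,-24,6],-10.2],[1,[6.8,-27,7],-11.9],[1,[7.2,-30.3,8],-13.6],[1,[7.2,-30.3,8],-15.3],[1,[7.2,-30.3,8],-17],[1,[7.2,-30.3,8],-18.7],[1,[7.2,-30.3,8],-20.4]]'; python3 -m creep '[[1,[0,0,0],-1.7],[1,[0,0,0],-3.4],[1,[0,0,0],-5.1],[1,[0,0,0],-5.4],[1,[0,0,0],-5.4],[1,[0,0,0],-5.4]]'; python3 shot.py wrist w3
```

```text
clock: 3.1
eef_pos: [436.8, 308.0, 150.6]
eef_rot: [-3.141, 0.0, 2.052]
wrist_force: [0.1, 0.3, 0.5]
finger_gap: 94.2
finger_force: 0.0
clock: 3.7
eef_pos: [436.1, 308.8, 150.9]
eef_rot: [-3.141, -0.0, 2.515]
wrist_force: [0.1, -0.5, 0.7]
finger_gap: 94.0
finger_force: 0.0
[378.28714256 348.97051049 354.9489584 ]
```

View pics/w3.png

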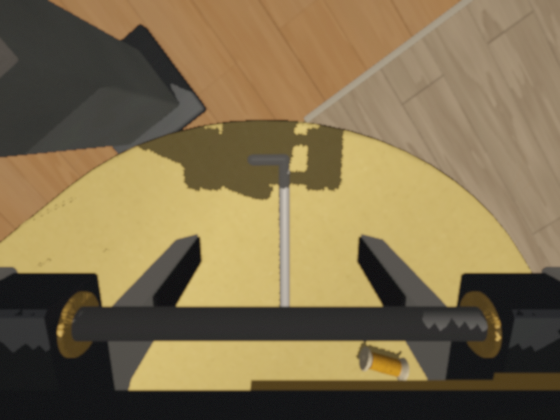

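```bash
python3 - <<'E'
from geo import *
import pickle
A=pickle.load(open("pics/w3.pkl","rb"))
T=np.array([436.1,308.8]); y=2.515; X=np.array([np.cos(y),np.sin(y)]); Yt=np.array([np.sin(y),-np.cos(y)])
for u in ((285,160),(285,300),(252,160)):
    d=A[1]@np.array([(u[0]-A[3])/A[2],(u[1]-A[4])/A[2],1]); P=A[0]+d*(6-A[0][2])/d[2]; print(P,(P[:2]-T)@X,(P[:2]-T)@Yt)
E
```

```text
[409.03769426 334.61011929   6.        ] 37.056033019652126 5.037962554561888
[546.96651791 235.46112717   6.        ] -132.8102747466891 5.604103978578927
[387.87751051 305.45672599   6.        ] 37.10121831487331 -30.98524767506139
```

```bash
python3 -m creep '[[0.3,[0.3,0.5,4],0],[0,[0.3,0.5,8],0],[0,[0.3,0.5,11],0],[-0.2,[0.3,0.5,13],0],[-0.2,[0.3,0.5,13.5],0],[-0.2,[0.3,0.5,13.5],0],[-0.2,[0.3,0.5,13.5],0]]' 45; python3 -m creep '[[-1,[0,0,0],0],[-1,[0,0,0],0],[-1,[0,0,0],0],[-1,[0,0,0],0],[-1,[0,0,0],0],[-1,[0,0,0],0],[-1,[0,0,0],0],[-1,[0,0,0],0]]' 45
```

```text
clock: 4.45
eef_pos: [436.8, 315.5, 17.2]
eef_rot: [3.14, 0.001, 2.519]
wrist_force: [-0.1, -0.2, 0.2]
finger_gap: 41.1
finger_force: 0.0
clock: 5.25
eef_pos: [436.1, 315.1, 16.0]
eef_rot: [-3.142, -0.0, 2.519]
wrist_force: [0.1, -0.0, -0.4]
finger_gap: 0.6
finger_force: 0.0
```

```bash
python3 shot.py wrist w4; python3 shot.py scene s4;python3 shot.py side d4; python3 - <<'E'
import cv2,numpy as np
a=cv2.imread("pics/w4.png");b=cv2.imread("pics/s4.png")[270:420,160:310];c=cv2.imread("pics/d4.png")[230:380,130:280]
cv2.imwrite("pics/c4.png",np.hstack([cv2.resize(a,(400,300)),np.hstack([cv2.resize(x,(200,200)) for x in (b,c)]+[])[:, :].copy() if 0 else np.vstack([np.hstack([cv2.resize(b,(200,300)),cv2.resize(c,(200,300))])])]))
E
```

```text
[378.15380323 355.02435656 220.05680474]
[165.19915323 594.99625811 815.551667  ]
[ -26.56968301  293.21130222 1062.46704313]
```

View pics/c4.png

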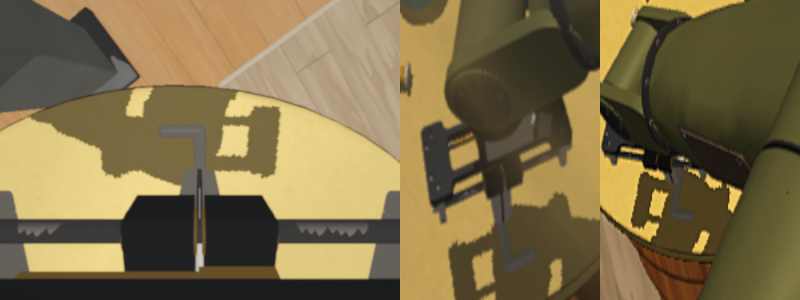

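```bash
python3 -m creep '[[-1,[0,0,-1],0],[-1,[0,0,-2],0],[-1,[0,0,-4],0],[-1,[0,0,-4],0],[-1,[0,0,-4],0]]'; python3 shot.py wrist w5; python3 - <<'E'
import cv2,numpy as np
for w in ("w4","w5"):
    im=cv2.imread(f"pics/{w}.png"); h=cv2.cvtColor(im,cv2.COLOR_BGR2HSV)
    m=((h[...,1]<60)&(h[...,2]>60)).astype(np.uint8); m[:120]=0; m[270:]=0; m[:,:180]=0; m[:,340:]=0
    n,l,s,c=cv2.connectedComponentsWithStats(m)
    print(w,[(list(map(int,s[i])),c[i].round()) for i in range(1,n) if s[i,4]>60])
    print(im[300,255:310].mean(1).astype(int), im[240,255:310].mean(1).astype(int))
E
```

```text
clock: 5.9
eef_pos: [436.3, 315.3, 56.5]
eef_rot: [3.14, 0.0, 2.519]
wrist_force: [0.3, 0.5, -0.8]
finger_gap: 0.7
finger_force: 0.0
[378.14039486 355.01836798 260.49316254]
w4 [([221, 175, 85, 95, 3211], array([271., 221.]))]
[ 31  29  27  29  29  30  29  30  28  29  30  29  28  28  30  37  51  65
  74  74  67  57  70 102 115 100  69  59  69  74  72  64  48  37  30  29
  28  29  30  29  29  29  29  29  28  28  29  30  28  30  27  29  29  29
  27] [ 97  98  99 101 102 103 103 102 103 103 103 103 103 103 103 104 103 102
 103 102  95  77  54  53  57  51  56  80  97 102 103 103 103 103 104 103
 103 103 103 102 103 103 103 104 114 142 171 183 181 180 181 172 159 160
 175]
w5 [([230, 168, 76, 102, 2953], array([274., 223.]))]
[ 25  28  25  26  26  26  25  26  27  27  27  28  26  26  27  34  47  62
  70  71  63  53  67  97 110  96  66  55  63  70  69  60  46  31  27  26
  27  27  26  26  26  27  26  28  27  27  27  26  27  26  25  27  28  26
  27] [192 188 172 146 120 107 102  99  98  98  97  98  98  98  98  98  99  97
  97  97  90  74  75 104 118 103  76  77  91  97  98  98  97  97  98  97
  97  98  98  97  99 100 103 109 124 149 173 187 191 191 191 190 190 189
 188]
```

```bash
python3 -m creep '[[-0.3,[0,0,0],0],[-0.3,[0,0,0],0],[-0.3,[0,0,2],0],[-0.3,[0,0,4],0],[-0.3,[0,0,4.2],0],[-0.3,[0,0,4.2],0],[-0.3,[0,0,4.2],0]]'; python3 shot.py wrist w6;  python3 -m creep '[[-0.3,[0,0,0.1],0],[-0.3,[0,0,0.2],0],[-0.3,[0,0,0.2],0],[-0.3,[0,0,0.2],0]]';  python3 - <<'E'
import cv2,numpy as np
im=cv2.imread("pics/w6.png")
for r in (180,200,215,230,245,260): print(r,im[r,200:360:4].mean(1).astype(int))
E
```

```text
clock: 6.65
eef_pos: [436.6, 315.4, 14.9]
eef_rot: [3.141, 0.0, 2.519]
wrist_force: [0.0, 0.5, 0.2]
finger_gap: 32.8
finger_force: 0.0
[378.37994169 355.17046306 218.87744158]
clock: 7.1
eef_pos: [436.2, 315.1, 12.1]
eef_rot: [3.142, 0.0, 2.519]
wrist_force: [0.2, -0.5, -0.6]
finger_gap: 32.9
finger_force: 0.0
180 [ 99  99  98  98  98  99 104 107 106 106 106 107 108 107 107 107 107 107
 108 107 105 101 101 100  98  98  98  98  98  99  99 181 202 201 201 201
 201 158  97  98]
200 [100  99  98  99  99  99  99  99  99  99  99  99  99  98 100  97  96  98
 100 103 104 102  97  98  99  99  98  98  99  99  99 179 200 201 200 200
 193  99  97  98]
215 [100  99  98  99  99  99  99  99  99  99  99 100 100  99  99 100  99 100
 101 103 104 101  98  98  99  99  98  97  98  96 100 194 199 200 198 199
 171  97  96  96]
230 [ 99  99  99  98  99  98  99  99  99  99  98 100 100 100  99  99 101  99
 100 103 104 102  98  99  98  98  99  98  99  99  98  97  98  98  97  98
  97  98  97  97]
245 [203 187 155 111  98  98  98 104 105 104 104 102  33  82  98  98  98  99
 100 103 104 105 181 105  99  98  98  37  84 104 104 104 104 175 196 197
 199 198 191 173]
260 [202 200 202 204 202 139 104 104 105 104 103  32  24 126 140 114  99 123
 100 103 180 190 189 199 200 199 198  53  25  79 104 105 104 105 106 193
 198 197 197 197]
```

```bash
python3 -m creep '[[-0.3,[0,0,0.1],0],[-0.3,[0,0,0.2],0],[-0.3,[0,0,0.2],0]]'; python3 -m creep '[[-0.3,[0,0,0.1],0],[-0.3,[0,0,0.2],0],[-0.3,[0,0,0.2],0]]'; python3 -c "
from cell import manip
print(manip.tip_reach,manip.read_state()['joints'])"
```

```text
clock: 7.4
eef_pos: [436.1, 315.1, 9.9]
eef_rot: [-3.141, -0.0, 2.519]
wrist_force: [-0.2, 0.0, 0.3]
finger_gap: 32.7
finger_force: 0.0
clock: 7.7
eef_pos: [436.1, 315.1, 7.9]
eef_rot: [-3.141, -0.0, 2.519]
wrist_force: [-0.9, 0.1, 0.4]
finger_gap: 32.9
finger_force: 0.0
14.0 [ 5.57583960e-01  4.82867178e-01  1.70991469e+00  1.41042943e-05
  9.49032953e-01 -3.90876642e-01]
```

```bash
python3 -m creep '[[-0.3,[0,0,0.1],0],[-0.3,[0,0,0.2],0],[-0.3,[0,0,0.2],0]]'; python3 -m creep '[[-1,[0,0,0],0],[-1,[0,0,0],0],[-1,[0,0,0],0],[-1,[0,0,0],0],[-1,[0,0,0],0],[-1,[0,0,0],0]]' 45
```

```text
clock: 8.0
eef_pos: [436.1, 315.1, 5.9]
eef_rot: [-3.141, -0.0, 2.519]
wrist_force: [0.3, -0.4, 0.1]
finger_gap: 32.8
finger_force: 0.0
clock: 8.6
eef_pos: [436.2, 315.1, 6.1]
eef_rot: [3.142, 0.0, 2.519]
wrist_force: [-0.4, 0.8, 0.4]
finger_gap: 0.7
finger_force: 0.0
```

```bash
python3 -m creep '[[-0.3,[0,0,0],0],[-0.3,[0,0,0],0],[-0.3,[0,0,0],0],[-0.3,[0,0,0],0],[-0.3,[0,0,0.3],0],[-0.3,[0,0,0.6],0],[-0.3,[0,0,0.9],0],[-0.3,[0,0,0.9],0]]';python3 -m creep '[[-0.3,[0,0,0.2],0],[-0.3,[0,0,0.4],0],[-0.3,[0,0,0.4],0]]'
```

```text
clock: 9.4
eef_pos: [435.9, 315.0, -3.5]
eef_rot: [-3.141, -0.0, 2.519]
wrist_force: [-1.2, 0.5, 0.9]
finger_gap: 32.6
finger_force: 0.0
clock: 9.7
eef_pos: [436.0, 315.1, -7.2]
eef_rot: [-3.141, -0.0, 2.519]
wrist_force: [-1.2, 0.2, -0.5]
finger_gap: 33.2
finger_force: 0.0
```

```bash
python3 -m creep '[[-0.3,[0,0,0.3],0],[-0.3,[0,0,0.6],0],[-0.3,[0,0,0.8],0],[-0.3,[0,0,0.8],0]]';python3 -m creep '[[-0.3,[0,0,0.2],0],[-0.3,[0,0,0.4],0],[-0.3,[0,0,0.4],0]]'; python3 -m creep '[[-0.3,[0,0,0.1],0],[-0.3,[0,0,0.2],0],[-0.3,[0,0,0.2],0]]'
```

```text
clock: 10.1
eef_pos: [436.0, 315.0, -15.3]
eef_rot: [-3.141, -0.0, 2.519]
wrist_force: [-0.1, 0.1, -0.0]
finger_gap: 33.1
finger_force: 0.0
clock: 10.4
eef_pos: [436.0, 315.0, -19.2]
eef_rot: [-3.141, -0.0, 2.519]
wrist_force: [-0.5, 0.0, -0.6]
finger_gap: 32.9
finger_force: 0.0
clock: 10.7
eef_pos: [436.1, 315.1, -21.1]
eef_rot: [-3.141, -0.0, 2.519]
wrist_force: [-0.9, -0.3, 0.2]
finger_gap: 32.6
finger_force: 0.0
```

Still free; try closing here.

```bash
python3 -m creep '[[-1,[0,0,0],0],[-1,[0,0,0],0],[-1,[0,0,0],0],[-1,[0,0,0],0],[-1,[0,0,0],0],[-1,[0,0,0],0]]' 45; python3 shot.py wrist w7
```

```text
clock: 11.3
eef_pos: [436.2, 315.2, -20.9]
eef_rot: [3.141, 0.0, 2.519]
wrist_force: [-0.3, -0.6, 1.0]
finger_gap: 10.8
finger_force: 45.0
[378.17039895 355.03910067 183.11686502]
```

```bash
python3 -m creep '[[-0.6,[0,0,0],0],[-0.6,[0,0,0],0],[-0.6,[0,0,0.1],0],[-0.6,[0,0,0.2],0],[-0.6,[0,0,0.2],0]]';  python3 -m creep '[[-0.6,[0,0,0.1],0],[-0.6,[0,0,0.2],0],[-0.6,[0,0,0.2],0]]'
```

```text
clock: 11.85
eef_pos: [436.1, 315.1, -23.2]
eef_rot: [-3.141, -0.0, 2.519]
wrist_force: [-0.8, -0.2, 0.8]
finger_gap: 18.9
finger_force: 0.0
clock: 12.15
eef_pos: [436.2, 315.2, -24.2]
eef_rot: [3.141, 0.0, 2.519]
wrist_force: [-4.2, -3.7, 11.7]
finger_gap: 18.8
finger_force: 6.0
```

```bash
python3 -m creep '[[-0.6,[0,0,-0.1],0],[-0.6,[0,0,-0.15],0],[-1,[0,0,-0.15],0],[-1,[0,0,-0.15],0],[-1,[0,0,-0.15],0],[-1,[0,0,-0.15],0],[-1,[0,0,-0.15],0]]' 50; python3 -m creep '[[-1,[0,0,-2],0],[-1,[0,0,-6],0],[-1,[0,0,-10],0],[-1,[0,0,-14],0],[-1,[0,0,-17],0],[-1,[0,0,-17],0],[-1,[0,0,-17],0],[-1,[0,0,-17],0]]'; for c in wrist scene side; do python3 shot.py $c h$c; done; python3 - <<'E'
import cv2,numpy as np
a=cv2.imread("pics/hwrist.png");b=cv2.imread("pics/hscene.png");c=cv2.imread("pics/hside.png")
h=cv2.cvtColor(a,cv2.COLOR_BGR2HSV); m=((h[...,1]<60)&(h[...,2]>60)).astype(np.uint8); m[:100]=0; m[290:]=0;m[:,:150]=0;m[:,340:]=0
n,l,s,ce=cv2.connectedComponentsWithStats(m); print([list(map(int,x)) for x in s[1:] if x[4]>60])
np.save("pics/h.npy",m)
E
```

```text
clock: 12.85
eef_pos: [436.1, 315.1, -23.5]
eef_rot: [-3.142, -0.0, 2.519]
wrist_force: [0.1, 0.2, -0.0]
finger_gap: 10.2
finger_force: 50.0
clock: 13.65
eef_pos: [435.5, 314.7, 145.0]
eef_rot: [-3.139, -0.001, 2.519]
wrist_force: [0.1, -0.6, -1.3]
finger_gap: 10.7
finger_force: 50.0
[377.97541447 354.89963165 349.07224806]
[165.19915323 594.99625811 815.551667  ]
[ -26.56968301  293.21130222 1062.46704313]
[[150, 100, 54, 42, 1579], [305, 100, 35, 24, 219], [209, 185, 109, 105, 4950]]
```

```bash
python3 -m creep '[[-1,[-2.5,-1,0],0.9],[-1,[-5,-2,0],1.8],[-1,[-7.5,-3,0],2.7],[-1,[-10,-4.2,0],3.6],[-1,[-12.5,-5.3,0.5],4.6],[-1,[-15,-6.4,1],5.5],[-1,[-17.5,-7.5,1.5],6.4],[-1,[-19.9,-8.5,2],7.35],[-1,[-19.9,-8.5,2],7.35],[-1,[-19.9,-8.5,2],7.35],[-1,[-19.9,-8.5,2],7.35]]'; for c in wrist scene side; do python3 shot.py $c i$c; done; python3 - <<'E'
import cv2,numpy as np
def crop(t,x,y,w,h,s,st=10):
    im=cv2.imread(f"pics/{t}.png")
    c=cv2.resize(im[y:y+h,x:x+w],None,fx=s,fy=s,interpolation=cv2.INTER_CUBIC)
    for v in range(0,w,st): cv2.line(c,(v*s,0),(v*s,5),(0,0,255),1); cv2.putText(c,str(x+v),(v*s,14),0,.33,(0,0,255))
    for v in range(0,h,st): cv2.line(c,(0,v*s),(5,v*s),(0,0,255),1); cv2.putText(c,str(y+v),(6,v*s+4),0,.33,(0,0,255))
    return c
a=crop("iscene",240,150,80,60,5);b=crop("iside",255,145,80,60,5); w=cv2.resize(cv2.imread("pics/iwrist.png"),(400,300))
cv2.imwrite("pics/ins.png",np.vstack([np.hstack([a,b]),np.hstack([w,cv2.resize(cv2.imread("pics/iscene.png"),(400,300))])]))
E
```

```text
clock: 14.9
eef_pos: [547.9, 130.7, 126.4]
eef_rot: [-3.141, -0.0, 1.88]
wrist_force: [0.3, -0.3, -1.1]
finger_gap: 11.1
finger_force: 50.0
[525.58722595 196.47251271 330.45124857]
[165.19915323 594.99625811 815.551667  ]
[ -26.56968301  293.21130222 1062.46704313]
```

View pics/ins.png

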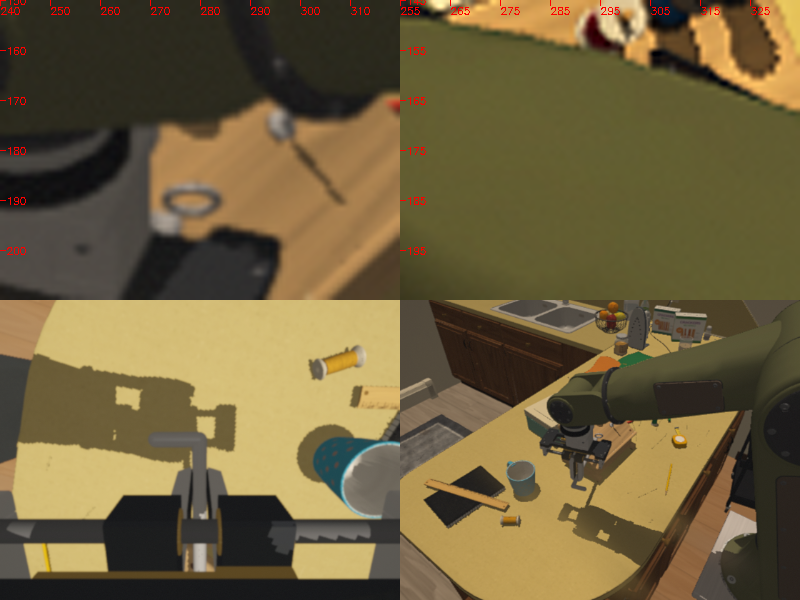

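```bash
python3 - <<'E'
from geo import *
import cv2
T=np.array([435.5,314.7,174]); d=np.array([-np.cos(2.519),-np.sin(2.519),0])
for n in ("scene","side"):
    c=cam(n); im=cv2.imread(f"pics/h{n}.png"); im0=cv2.imread(f"pics/{n}0.png")
    tip=proj(c,T+180*d); b=proj(c,T-34*d); mid=proj(c,T+70*d); low=proj(c,T+180*d-[0,0,15]); print(n,tip,mid,b,"tip15low",low)
    h=cv2.cvtColor(im,cv2.COLOR_BGR2HSV); x,y=map(int,tip)
    for yy in range(y-16,y+22,2): print(yy,"".join("#" if h[yy,xx,1]<70 and h[yy,xx,2]>70 else ("d" if h[yy,xx,2]<70 else ".") for xx in range(max(0,x-35),x+36)))
E
```

```text
scene [208.77710548 258.48057637] [222.64086124 303.5992262 ] [238.59988137 355.53677135] tip15low [209.44475318 263.52904461]
242 #########..dddd...ddddddddddddddddddddddddddddddddddddddddddddddddddddd
244 #########.ddd...ddddddddddddddddddddddddddddddddddddddddddddddddddddddd
246 ########.dddddddddddddddddddddddddddddddddddddddddddddddddddddddddddddd
248 ########ddddddddddddddddddddddddddddddddddddddddddddddddddddddddddddddd
250 ####...dddddddddddddddddddddddddddddddddddddddddddddddddddddddddddddddd
252 .######dddddddddddddddddddddddddddddddddddddddddddddddddddddddddddddddd
254 #######dddddddddddddddddddddddddddddddddddddddddddddddddddddddddddddddd
256 ########ddddddddddddddddddddddddddddddddddddddddddddddddddddddddddddddd
258 ########ddddddddddddddddddddddddddddddddddddddddddddddddddddddddddddddd
260 ######.##.ddddddddddddddddddddddddddddddddddddddddddddddddddddddddddddd
262 #########.ddddddddddddddddddddddddddddddddddddddddddddddddddddddddddddd
264 ############ddddddddddddddddddddddddddddddddddddddddddddddddddddddddddd
266 ###########..d#..dddddddddddddddddddddddddddddddddddddddd
[... 1340 characters left out ...]
................
230 ddd.ddddddddd..........................................................
232 d..ddddddddd...........................................................
234 ..ddddddddd............................................................
236 ..dddddddd.............................................................
238 .dddddddd..............................................................
240 dddddddd...............................................................
242 ddddddd................................................................
244 ddd#ddd................................................................
246 ddddddd................................................................
```

```bash
python3 -m creep '[[-1,[0,-0.1,0.8],0],[-1,[-0.5,-0.1,0.8],0],[-1,[-1,-0.1,0.8],0],[-1,[-1.3,-0.1,0.8],0],[-1,[-1.3,-0.1,0.8],0],[-1,[-1.3,-0.1,0.8],0]]'; python3 - <<'E'
from geo import *
import cv2
c=cam("scene"); s=manip.read_state(); im=manip.camera("scene")[:,:,::-1].copy(); cv2.imwrite("pics/j.png",im)
y=s["eef_rot"][2]; d=np.array([-np.cos(y),-np.sin(y),0]); G=s["eef_pos"]+[0,0,29.3]
for t in (0,60,120,150,180,186): print(t,(G+t*d).round(1),proj(c,G+t*d).round(1))
print("loop",proj(c,[610.5,-70.8,146.4]))
print("   ",range(262,298))
for yy in range(178,208): print(yy," ".join("%3d/%3d"%(int(im[yy,xx].max()),int(im[yy,xx].max())-int(im[yy,xx].min())) for xx in range(266,296,2)))
E
```

```text
clock: 15.65
eef_pos: [551.4, 117.3, 118.6]
eef_rot: [3.141, 0.0, 1.878]
wrist_force: [-0.3, 0.1, -0.2]
finger_gap: 11.1
finger_force: 50.0
0 [551.4 117.3 147.9] [250.6 245.8]
60 [569.5  60.1 147.9] [260.  226.5]
120 [587.6   2.9 147.9] [268.6 208.8]
150 [596.7 -25.7 147.9] [272.6 200.6]
180 [605.7 -54.3 147.9] [276.4 192.6]
186 [607.5 -60.1 147.9] [277.2 191.1]
loop [278.71317821 188.79096201]
    range(262, 298)
178  17/  2  29/  2  80/ 10  76/ 11 161/ 83 179/ 96 173/ 92 175/ 94 176/ 93 181/ 96 174/ 92 170/ 90 169/ 90 162/ 86 156/ 84
179  18/  1  35/  3  80/ 10  84/ 18 171/ 89 175/ 93 175/ 94 178/ 95 180/ 96 178/ 95 171/ 91 172/ 91 165/ 87 162/ 86 160/ 86
180  16/  1  46/  5  78/  9  97/ 29 175/ 94 174/ 93 177/ 95 178/ 95 180/ 96 174/ 92 172/ 92 169/ 90 164/ 88 162/ 86 158/ 84
181  15/  2  59/  7  75/  9  97/ 29 174/ 94 175/ 95 178/ 96 181/ 97 177/ 94 172/ 91 173/ 93 166/ 88 165/ 87 160/ 85 161/ 86
182  25/  2  73/  9  75/  9  96/ 28 174/ 94 178/ 96 181/ 97 180/ 96 173/ 92 174/ 93 171/ 91 165/ 87 163/ 86 161/ 85 163/ 86
183  46/  6  79/ 10  75/ 10  96/ 30 176/ 95 180/ 97 181/ 97 17
[... 2337 characters left out ...]
  25/  2  43/  2  46/  1  46/  1  48/  2  47/  1  47/  0  47/  2  54/  4  82/  9
203  77/ 10  64/  8  25/  1  26/  0  23/  1  31/  1  47/  2  48/  2  46/  0  46/  1  47/  1  46/  1  46/  1  47/  0  60/  3
204  78/ 10  52/  6  25/  1  26/  1  25/  2  42/  1  47/  2  48/  2  47/  1  48/  1  47/  0  47/  1  46/  0  47/  1  46/  0
205  77/ 10  43/  4  23/  2  24/  1  29/  2  47/  2  47/  1  47/  2  48/  1  48/  1  47/  1  47/  2  47/  1  47/  1  45/  2
206  75/  9  33/  4  25/  1  25/  0  26/  2  43/  2  47/  1  48/  2  47/  0  47/  2  48/  1  48/  1  47/  1  49/  2  35/  1
207  67/  8  29/  2  26/  1  24/  1  31/  1  47/  2  48/  1  48/  2  46/  1  46/  1  47/  1  48/  2  46/  1  46/  2  33/  2
```

```bash
python3 - <<'E'
import cv2,numpy as np
a=cv2.imread("pics/scene0.png").astype(int);i=cv2.imread("pics/iscene.png").astype(int);j=cv2.imread("pics/j.png").astype(int)
for n,x in (("i-0",i-a),("j-0",j-a)):
    print(n); 
    for yy in range(180,200): print(yy," ".join("%4d"%x[yy,xx].mean() for xx in range(270,300)))
E
```

```text
i-0
180   -5   19   26   27   28   25   25   25   27   25   25   26   27   26   27   24   25   26   25   24   24   25   24   23   23   24   24   24   23   17
181   10   27   26   25   25   25   26   26   26   27   26   27   26   25   25   25   25   25   24   24   25   23   24   24   23   24   24   23   22   19
182   11   27   26   26   26   25   26   27   26   26   26   27   25   24   26   26   24   24   24   24   24   23   23   24   24   23   24   23   23   22
183   10   26   25   26   25   26   26   27   27   26   25   26   25   25   25   25   24   24   25   24   24   24   24   24   24   24   22   22   23   22
184   11   26   26   26   27   27   27   26   27   26   26   25   26   26   24   26   24   23   25   23   24   25   24   24   23   23   22   23   21   23
185    9   26   27   26   26   26   26   27   25   25   25   25   26   25   25   24   24   25   25   23   24   24   24   24   23   22   23   24   22   22
186   11   27   27   27   27   27   27   26   27   24   27   26   26   25   24   25   24   24   25   24   24   23   24   23   22   23   23   23   23   24
187   12   26   26
[... 4367 characters left out ...]
   2  -32  -63  -71  -73  -73  -69  -64  -60  -48  -43  -32  -12    8   15   21   23
196  -29  -26  -24  -31  -47  -68  -68  -69  -61  -50  -44  -31  -26  -41  -58  -68  -70  -74  -73  -74  -77  -76  -75  -76  -74  -66  -56  -31    3   19
197  -17  -26  -45  -40  -33  -66  -78  -77  -78  -80  -75  -65  -54  -52  -52  -51  -58  -66  -70  -75  -71  -68  -71  -74  -75  -77  -73  -62  -20   13
198  -15  -12  -30  -30  -29  -57  -72  -76  -78  -76  -70  -56  -51  -51  -50  -49  -51  -54  -61  -69  -68  -64  -62  -69  -73  -73  -68  -57  -12   16
199  -39  -43  -36  -36  -30  -34  -65  -78  -78  -71  -56  -50  -49  -50  -51  -50  -50  -52  -52  -57  -61  -66  -66  -67  -68  -69  -69  -59  -12   18
```

```bash
python3 -m creep '[[-1,[-0.4,0,0.1],0],[-1,[-0.8,0,0.1],0],[-1,[-1.2,0,0.1],0],[-1,[-1.6,0,0.1],0],[-1,[-1.6,0,0.1],0]]'; python3 -m creep '[[-1,[-0.4,0,0],0],[-1,[-0.8,0,0],0],[-1,[-1.2,0,0],0],[-1,[-1.2,0,0],0]]'; python3 - <<'E'
from geo import *
import cv2
im=manip.camera("scene")[:,:,::-1].copy(); cv2.imwrite("pics/k.png",im); a=cv2.imread("pics/scene0.png").astype(int)
x=im.astype(int)-a
for yy in range(178,198): print(yy," ".join("%4d"%x[yy,xx].mean() for xx in range(270,296)))
E
```

```text
clock: 16.2
eef_pos: [556.3, 101.6, 117.5]
eef_rot: [-3.142, 0.0, 1.877]
wrist_force: [-0.0, -0.2, 0.4]
finger_gap: 10.8
finger_force: 50.0
clock: 16.6
eef_pos: [559.9, 90.2, 117.5]
eef_rot: [3.142, 0.0, 1.877]
wrist_force: [0.4, -0.4, -0.9]
finger_gap: 10.8
finger_force: 50.0
178  -30  -31  -33  -36  -37  -40  -34   -2   18   24   25   24   24   23   24   24   24   23   22   23   23   22   22   22   20   17
179  -30  -32  -35  -37  -38  -37  -33   -2   19   24   24   23   24   23   24   23   24   24   23   23   22   22   22   21   21   21
180  -32  -35  -38  -36  -35  -36  -33   -2   20   24   23   23   25   23   24   23   23   24   23   22   23   23   22   20   21   22
181  -33  -36  -37  -36  -36  -37  -34   -1   19   26   24   25   24   23   24   23   24   23   22   22   22   22   22   21   21   23
182  -35  -36  -36  -35  -35  -37  -35   -4   18   25   24   25   24   23   23   24   23   22   23   22   22   21   22   22   23   21
183  -35  -35  -35  -35  -37  -38  -38  -13   16   24   24   24   24   23   23   23   22   22   23   23   21   22   23   22   23   23
184  -33  -35  -35
[... 1157 characters left out ...]
  -50  -49  -49  -50  -51  -54
193  -49  -47  -33  -13  -16  -45  -55  -61  -59  -59  -59  -68  -69  -61  -55  -52  -50  -51  -49  -50  -51  -50  -50  -51  -51  -51
194  -52  -39  -11   -2  -42  -71  -77  -76  -76  -74  -78  -70  -62  -54  -52  -51  -49  -49  -49  -49  -51  -50  -53  -52  -53  -53
195  -41  -28   -4  -11  -66  -79  -79  -78  -74  -75  -71  -61  -54  -52  -51  -51  -51  -50  -52  -50  -50  -52  -51  -53  -54  -55
196  -23  -24  -19  -25  -47  -74  -77  -80  -78  -71  -61  -55  -52  -50  -50  -51  -50  -51  -51  -52  -52  -53  -55  -55  -55  -55
197  -12  -19  -39  -41  -33  -65  -77  -74  -76  -63  -54  -52  -51  -51  -51  -51  -50  -52  -52  -54  -53  -55  -55  -54  -54  -53
```

```bash
python3 -m creep '[[-1,[-0.8,0,0],0],[-1,[-1.6,0,0],0],[-1,[-2.4,0,0],0],[-1,[-3.2,0,0],0],[-1,[-4,0,0],0],[-1,[-4.5,0,0],0],[-1,[-4.5,0,0],0],[-1,[-4.5,0,0],0]]'; python3 -m creep '[[-1,[0,0,-0.4],0],[-1,[0,0,-0.8],0],[-1,[0,0,-0.8],0]]'; python3 -m creep '[[-1,[0,0,0.4],0],[-1,[0,0,0.8],0],[-1,[0,0,0.8],0]]'
```

```text
clock: 17.45
eef_pos: [573.3, 47.8, 117.5]
eef_rot: [-3.142, -0.0, 1.878]
wrist_force: [0.3, 0.0, -1.3]
finger_gap: 10.4
finger_force: 50.0
clock: 17.75
eef_pos: [573.4, 48.1, 126.1]
eef_rot: [3.141, -0.0, 1.878]
wrist_force: [0.1, 0.4, -3.2]
finger_gap: 10.8
finger_force: 50.0
clock: 18.05
eef_pos: [573.1, 47.7, 116.8]
eef_rot: [-3.141, -0.0, 1.878]
wrist_force: [-0.2, 0.0, -0.7]
finger_gap: 10.6
finger_force: 50.0
```

```bash
cat > sw.py <<'E'
from geo import *
import sys
L=np.array([610.5,-70.8,146.4]); yw=-.041; Rz=R.from_euler("z",yw)
s=manip.read_state(); y0=s["eef_rot"][2]; p0=s["eef_pos"]
X=np.array([np.cos(y0),np.sin(y0),0]);Yt=np.array([np.sin(y0),-np.cos(y0),0]);Z=np.array([0,0,-1.])
def pose(psi,pitchf,D=124):
    p=np.radians(psi); d=np.cos(p)*U-np.sin(p)*Y; d=d*[1,1,pitchf]; d/=np.linalg.norm(d); d=Rz.apply(d)
    return L-D*d-[0,0,29.3], np.arctan2(-d[1],-d[0])
if __name__=="__main__":
    for a in sys.argv[1:]:
        f=[float(v) for v in a.split(",")]; P,y=pose(*f); v=P-p0
        print(a,P.round(),round(np.degrees(y),1),(np.array([v@X,v@Yt,v@Z])/10).round(2),round(-np.degrees((y-y0+np.pi)%(2*np.pi)-np.pi)/5,2))
E
python3 sw.py 66,0 75,0 82,0.2 90,.5 98,.8 106,1 114,1 120,1 126,1 132,1 136,1 140,1
```

```text
66,0 [573.  47. 117.] 107.7 [-0.03 -0.03 -0.03] -0.02
75,0 [589.  51. 117.] 100.0 [-0.14  1.62 -0.03] 1.51
82,0.2 [601.  53. 115.] 94.2 [-0.37  2.85  0.16] 2.68
90,.5 [616.  53. 117.] 87.7 [-0.78  4.22 -0.03] 3.99
98,.8 [630.  51. 125.] 81.1 [-1.36  5.51 -0.83] 5.3
106,1 [643.  47. 137.] 74.4 [-2.18  6.68 -1.99] 6.63
114,1 [656.  41. 146.] 67.6 [-3.19  7.73 -2.93] 8.0
120,1 [666.  34. 153.] 62.3 [-4.07  8.42 -3.59] 9.05
126,1 [674.  27. 159.] 56.9 [-5.04  9.02 -4.21] 10.14
132,1 [682.  18. 165.] 51.2 [-6.09  9.52 -4.79] 11.27
136,1 [687.  12. 168.] 47.3 [-6.83  9.79 -5.15] 12.05
140,1 [692.   6. 172.] 43.3 [-7.59 10.02 -5.48] 12.85
```

```bash
python3 -m creep '[[-1,[-0.1,0.8,0],0.7],[-1,[-0.14,1.6,0],1.5],[-1,[-0.25,2.2,0.1],2.1],[-1,[-0.37,2.85,0.15],2.7],[-1,[-0.6,3.5,0.1],3.3],[-1,[-0.78,4.2,0],4],[-1,[-1.05,4.9,-0.4],4.65],[-1,[-1.36,5.5,-0.8],5.3],[-1,[-1.75,6.1,-1.4],6],[-1,[-2.18,6.7,-2],6.6],[-1,[-2.18,6.7,-2],6.6]]'; python3 sw.py 114,1 120,1 126,1 132,1 136,1 140,1
```

```text
clock: 19.15
eef_pos: [644.1, 46.9, 137.4]
eef_rot: [-3.141, 0.0, 1.301]
wrist_force: [-1.1, -0.0, -3.4]
finger_gap: 10.3
finger_force: 50.0
114,1 [656.  41. 146.] 67.6 [-0.27  1.35 -0.86] 1.38
120,1 [666.  34. 153.] 62.3 [-0.62  2.41 -1.52] 2.44
126,1 [674.  27. 159.] 56.9 [-1.11  3.44 -2.15] 3.52
132,1 [682.  18. 165.] 51.2 [-1.72  4.43 -2.72] 4.66
136,1 [687.  12. 168.] 47.3 [-2.19  5.06 -3.08] 5.43
140,1 [692.   6. 172.] 43.3 [-2.71  5.67 -3.41] 6.24
```

Forces are as expected (the eye begins to turn at about 1 N). Continue.

```bash
python3 -m creep '[[-1,[-0.13,0.7,-0.4],0.7],[-1,[-0.27,1.35,-0.86],1.4],[-1,[-0.45,1.9,-1.2],1.9],[-1,[-0.62,2.4,-1.5],2.45],[-1,[-0.85,2.9,-1.8],3],[-1,[-1.1,3.45,-2.15],3.5],[-1,[-1.1,3.45,-2.15],3.5]]'; python3 sw.py 132,1 136,1 140,1 144,1; python3 shot.py side m126;python3 shot.py wrist n126
```

```text
clock: 19.85
eef_pos: [673.9, 27.0, 158.4]
eef_rot: [-3.141, 0.001, 0.997]
wrist_force: [-3.7, -2.1, -5.2]
finger_gap: 10.7
finger_force: 50.0
132,1 [682.  18. 165.] 51.2 [-0.27  1.16 -0.63] 1.17
136,1 [687.  12. 168.] 47.3 [-0.52  1.9  -0.99] 1.95
140,1 [692.   6. 172.] 43.3 [-0.84  2.64 -1.32] 2.75
144,1 [696.  -1. 175.] 39.2 [-1.2   3.36 -1.63] 3.58
[ -26.56968301  293.21130222 1062.46704313]
[710.68517521  85.22816765 362.18832466]
```

```bash
python3 -m creep '[[-1,[-0.13,0.6,-0.3],0.6],[-1,[-0.27,1.15,-0.6],1.2],[-1,[-0.4,1.5,-0.8],1.55],[-1,[-0.5,1.9,-1],1.95],[-1,[-0.5,1.9,-1],1.95]]'; python3 -m creep '[[-1,[-0.15,0.35,-0.2],0.4],[-1,[-0.3,0.75,-0.3],0.8],[-1,[-0.3,0.75,-0.3],0.8]]'; python3 sw.py 144,1
```

```text
clock: 20.45
eef_pos: [687.0, 12.6, 168.5]
eef_rot: [-3.141, 0.001, 0.826]
wrist_force: [-4.6, -3.9, -6.1]
finger_gap: 10.6
finger_force: 50.0
clock: 20.75
eef_pos: [691.1, 5.5, 172.3]
eef_rot: [3.141, -0.001, 0.755]
wrist_force: [-3.0, 0.2, -5.7]
finger_gap: 10.3
finger_force: 50.0
144,1 [696.  -1. 175.] 39.2 [-0.15  0.8  -0.23] 0.8
```

```bash
python3 -m creep '[[-1,[-0.08,0.4,-0.1],0.4],[-1,[-0.15,0.8,-0.25],0.8],[-1,[-0.15,0.8,-0.25],0.8]]';python3 -c "
from cell import manip
print(manip.read_state()['moment'])"; python3 sw.py 148,1; python3 -m creep '[[-1,[-0.1,0.4,-0.1],0.4],[-1,[-0.2,0.8,-0.2],0.8],[-1,[-0.2,0.8,-0.2],0.8]]';python3 -c "
from cell import manip
print(manip.read_state()['moment'])"; python3 shot.py side m148;python3 shot.py scene s148; python3 shot.py wrist n148; python3 - <<'E'
from geo import *
import cv2
L=np.array([610.5,-70.8,146.4])
for n,t in (("side","m148"),("scene","s148")):
    c=cam(n); p=proj(c,L); x,y=map(int,p.round()); h=cv2.cvtColor(cv2.imread(f"pics/{t}.png"),cv2.COLOR_BGR2HSV); print(n,p)
    for yy in range(y-14,y+20): print(yy,"".join("#" if h[yy,xx,1]<75 and h[yy,xx,2]>85 else ("d" if h[yy,xx,2]<85 else ".") for xx in range(x-40,x+41)))
E
```

```text
clock: 21.05
eef_pos: [695.1, -0.7, 174.3]
eef_rot: [-3.14, 0.0, 0.687]
wrist_force: [-4.6, 2.2, -7.3]
finger_gap: 10.5
finger_force: 50.0
[ 0.80442043  0.49880458 -0.03737616]
148,1 [699.  -9. 177.] 35.0 [-0.18  0.88 -0.31] 0.87
clock: 21.35
eef_pos: [698.4, -7.3, 176.1]
eef_rot: [-3.139, -0.0, 0.618]
wrist_force: [-4.6, 7.6, -6.7]
finger_gap: 10.5
finger_force: 50.0
[1.61586236 0.6986691  0.01855717]
[ -26.56968301  293.21130222 1062.46704313]
[165.19915323 594.99625811 815.551667  ]
[754.43111886  32.27510419 380.05523091]
side [286.72006913 182.16060846]
168 ...d...d.....d..dddd#ddddddddddddddddddddddddddd.................................
169 ...ddddd.........ddddd#ddddddddddddddddddddddd...................................
170 ...ddd............dddd#ddddddddddddddddddddddd...................................
171 ...dd.......dd......dddddddddddddddddd.dddddddd..................................
172 ....d.................dddddddddddd........ddddddd................................
173 .....d.................dddddddd.............dddddd...............................
174 .....d.d.......
[... 4646 characters left out ...]
............
201 .................................................................................
202 .................................................................................
203 .................................................................................
204 .................................................................................
205 .................................................................................
206 .................................................................................
207 ..............................................dd.................................
208 .................................................................................
```

```bash
python3 sw.py 140,1 132,1 124,1 116,1 108,1 100,1 92,1 90,1
```

```text
140,1 [692.   6. 172.] 43.3 [ 0.18 -1.43  0.44] -1.57
132,1 [682.  18. 165.] 51.2 [ 0.17 -3.01  1.13] -3.15
124,1 [671.  30. 157.] 58.7 [-0.06 -4.54  1.92] -4.65
116,1 [660.  39. 148.] 65.9 [-0.5  -5.97  2.77] -6.08
108,1 [647.  46. 139.] 72.7 [-1.14 -7.29  3.69] -7.45
100,1 [633.  50. 129.] 79.4 [-1.97 -8.47  4.66] -8.79
92,1 [619.  53. 120.] 86.0 [-2.97 -9.47  5.64] -10.1
90,1 [616.  53. 117.] 87.7 [-3.25 -9.7   5.89] -10.43
```

```bash
python3 -m creep '[[-1,[0.18,-1.4,0.45],-1.55],[-1,[0.17,-3,1.13],-3.15],[-1,[-0.06,-4.5,1.9],-4.65],[-1,[-0.5,-6,2.8],-6.1],[-1,[-1.14,-7.3,3.7],-7.45],[-1,[-1.97,-8.5,4.66],-8.8],[-1,[-2.97,-9.5,5.64],-10.1],[-1,[-3.25,-9.7,5.9],-10.4],[-1,[-3.25,-9.7,5.9],-10.4],[-1,[-3.25,-9.7,5.9],-10.4]]'; python3 sw.py 90,1; python3 shot.py scene s90; python3 shot.py wrist n90; python3 - <<'E'
from geo import *
import cv2
L=np.array([610.5,-70.8,146.4])
c=cam("scene"); s=manip.read_state(); y=s["eef_rot"][2]; d=np.array([-np.cos(y),-np.sin(y),0])
G=s["eef_pos"]+[0,0,29.3]; print("tip",proj(c,G+180*d),proj(c,L),proj(c,[606.2,-175.7,146.4]))
h=cv2.cvtColor(cv2.imread("pics/s90.png"),cv2.COLOR_BGR2HSV)
for yy in range(155,205): print(yy,"".join("#" if h[yy,xx,1]<75 and h[yy,xx,2]>85 else ("d" if h[yy,xx,2]<85 else ".") for xx in range(250,330)))
E
```

```text
clock: 22.5
eef_pos: [617.1, 51.6, 118.7]
eef_rot: [3.14, -0.0, 1.522]
wrist_force: [0.1, 1.6, 2.7]
finger_gap: 10.5
finger_force: 50.0
90,1 [616.  53. 117.] 87.7 [ 0.14 -0.16  0.16] -0.09
[165.19915323 594.99625811 815.551667  ]
[618.95648822 120.57854417 322.47651545]
tip [292.5776     176.80636594] [278.71317821 188.79096201] [303.47013057 168.15349606]
155 dddddddddddddd##......dd.....#.#dd..............................................
156 dddddddd.ddddd##....dddddd.##..ddd..............................................
157 dddddd#.dddddd##...dddddddd....d................................................
158 ddddd.dddddddd##..dddddddd.....................................................#
159 d....ddddddddd##..ddddddd..................................................#####
160 #.dddddddddddd##..dddddd....................................................####
161 .ddddddddddddd#..#.ddddd.............dd.....................................####
162 dddddddddddddd#...#.dddd.............d.d.....................................#..
163 dddddddddddddd#...####..............d....................
[... 2808 characters left out ...]
............d.......
197 dd#....dddddddddddddddddd.#............................................dd.......
198 dd#......dddddddddddddddd.........d...................................d.d.......
199 dd#........dddddddddddd#.........d....................................dddd......
200 dd#........#dddddddddd#...............................................ddd.......
201 dd#........#ddddddddd#...............................................ddd........
202 dd#.......##ddddddd##...............................................ddd.........
203 dd#......###dddddd#.............................................d.ddd..d........
204 ddd.....####ddddd#.............................................d.dddd..dd.......
```

```bash
python3 -m creep '[[-1,[0,-0.05,0.4],-0.1],[-1,[0,-0.1,0.8],-0.1],[-1,[0,-0.1,0.8],-0.1],[-1,[0,-0.1,0.8],-0.1]]'; cat > tip.py <<'E'
from geo import *
import cv2,sys
c=cam("scene"); s=manip.read_state(); y=s["eef_rot"][2]; d=np.array([-np.cos(y),-np.sin(y),0]); lat=np.array([np.sin(y),-np.cos(y),0])
G=s["eef_pos"]+[0,0,29.3]; T=G+180*d; b=np.array([-.6,.9])
im=manip.camera("scene")[:,:,::-1].copy(); cv2.imwrite(f"pics/{sys.argv[1]}.png",im); h=cv2.cvtColor(im,cv2.COLOR_BGR2HSV)
g=((h[...,1]<75)&(h[...,2]>85)).astype(np.uint8)
p=proj(c,T)+b; m=np.zeros_like(g); x,yy=map(int,p.round()); m[yy-14:yy+16,x-14:x+12]=1
n,l,st,ce=cv2.connectedComponentsWithStats(g*m); 
i=1+np.argmax(st[1:,4]); ys,xs=np.where(l==i)
ax=proj(c,T)-proj(c,T-40*d); ax/=np.linalg.norm(ax); nn=np.array([-ax[1],ax[0]])
q=np.c_[xs,ys]; t=q@ax; w=q@nn; near=t>t.max()-6
end=t.max()+.3; lw=(w[near].max()+w[near].min())/2
r=c[2]*6/np.linalg.norm(T-c[0]); obs=ax*(end-r)+nn*lw
print("state",s["eef_pos"].round(1),"wf",s["wrist_force"].round(1)); print("pred",p.round(1),"obs",obs.round(1))
J=np.c_[(proj(c,T+lat)-proj(c,T)),(proj(c,T+[0,0,1])-proj(c,T)),proj(c,T+d)-proj(c,T)]; print("J lat,z,along",J.round(3).tolist())
print("lat,z if along ok",np.linalg.solve(J[:,:2],obs-p).round(1))
for k in range(yy-12,yy+14): print(k,"".join("#" if g[k,q] else "." for q in range(x-25,x+25)))
E
python3 tip.py t1
```

```text
clock: 23.0
eef_pos: [615.1, 51.7, 109.3]
eef_rot: [-3.141, 0.0, 1.533]
wrist_force: [0.2, 1.7, 1.0]
finger_gap: 10.7
finger_force: 50.0
state [615.1  51.7 109.3] wf [0.2 1.7 1. ]
pred [291.8 180.5] obs [296.3 174.2]
J lat,z,along [[-0.325, 0.016, 0.232], [-0.155, -0.312, -0.196]]
lat,z if along ok [-12.3  26.4]
169 ................................#......#..........
170 ........................................#.........
171 ................................#.................
172 ............................##.....#...#..........
173 ...........................#####...####...........
174 ...........................#####..................
175 ...........................#####..................
176 ...........................#####..................
177 ........................###.##....................
178 ......................#####.......................
179 .....................######.......................
180 ...................#######........................
181 .............##.....#####.........................
182 ....................####..........................
183 ....................###...........................
184 .....................#............................
185 ..................................................
186 ..................................................
187 ...................#..............................
188 ..................#...............................
189 .................#................................
190 .................#................................
191 .................#................................
192 .................#................................
193 ..................................................
194 ..................................................
```

```bash
python3 -m creep '[[-1,[0,-0.05,0.3],0],[-1,[0,-0.1,0.5],0],[-1,[-0.5,-0.1,0.5],0],[-1,[-1,-0.1,0.45],0],[-1,[-1.5,-0.1,0.45],0],[-1,[-2,-0.1,0.4],0],[-1,[-2.4,-0.1,0.4],0],[-1,[-2.4,-0.1,0.4],0],[-1,[-2.4,-0.1,0.4],0]]'; python3 tip.py t2
```

```text
clock: 23.95
eef_pos: [613.3, 27.2, 105.6]
eef_rot: [3.141, 0.001, 1.533]
wrist_force: [-0.1, -1.5, 3.4]
finger_gap: 10.9
finger_force: 50.0
state [613.3  27.2 105.6] wf [-0.1 -1.5  3.4]
pred [297.7 177. ] obs [299.2 171.4]
J lat,z,along [[-0.322, 0.02, 0.225], [-0.151, -0.31, -0.191]]
lat,z if along ok [-3.5 19.9]
165 ...........................#####..................
166 ..........................#...###.................
167 ................................#.................
168 ..........................#......#................
169 ..........................#......#................
170 ..........................#.......#...............
171 .......................#####......................
172 ......................######.#...#................
173 .....................######..####.................
174 ....................######........................
175 ....................######........................
176 .....................###.#........................
177 .......................#..........................
178 ..................................................
179 ..................................................
180 ..................................................
181 ..................................................
182 ..................................................
183 ....................#.............................
184 ...................#..............................
185 ..................................................
186 ..................#...............................
187 .......#..........#...............................
188 ..................#...............................
189 ..................#...............................
190 ..................................................
```

```bash
python3 -m creep '[[-1,[-0.4,0,-0.03],0],[-1,[-0.8,0,-0.06],0],[-1,[-1.2,0,-0.1],0],[-1,[-1.6,0,-0.12],0],[-1,[-1.6,0,-0.12],0]]'; python3 -m creep '[[-1,[-0.4,0,-0.03],0],[-1,[-0.8,0,-0.06],0],[-1,[-1.2,0,-0.1],0],[-1,[-1.2,0,-0.1],0]]'; python3 tip.py t3
```

```text
clock: 24.5
eef_pos: [612.7, 10.9, 106.9]
eef_rot: [3.141, 0.001, 1.533]
wrist_force: [1.1, -2.0, 3.3]
finger_gap: 10.6
finger_force: 50.0
clock: 24.9
eef_pos: [612.3, -1.1, 107.9]
eef_rot: [3.141, 0.001, 1.533]
wrist_force: [1.4, -2.4, 4.7]
finger_gap: 10.8
finger_force: 50.0
state [612.3  -1.1 107.9] wf [ 1.4 -2.4  4.7]
pred [304. 171.] obs [303.9 167.8]
J lat,z,along [[-0.32, 0.023, 0.219], [-0.147, -0.309, -0.185]]
lat,z if along ok [1.1 9.8]
159 ..............................................####
160 ...............................................###
161 ...............................................###
162 ................................................#.
163 ..................................................
164 ..................................................
165 .....................#####........................
166 ....................#.#####.......................
167 ......................#####.......................
168 .......................#####......................
169 .................#......##.#......................
170 ............................#.....................
171 ............................#.....................
172 ...........................#......................
173 .........................##.......................
174 .......................#..........................
175 ......................#...........................
176 .....................#............................
177 ..................................................
178 ....................#.............................
179 ....................#.............................
180 ..................................................
181 ....................#.............................
182 ..................................................
183 ...................#..............................
184 ..................#...............................
```

```bash
python3 -m creep '[[-1,[-0.5,0,-0.05],0],[-1,[-1,0,-0.1],0],[-1,[-1.5,0,-0.13],0],[-1,[-2,0,-0.16],0],[-1,[-2,0,-0.16],0]]'; python3 -m creep '[[-1,[-0.5,0,-0.03],0],[-1,[-1,0,-0.06],0],[-1,[-1.5,0,-0.1],0],[-1,[-1.8,0,-0.1],0],[-1,[-1.8,0,-0.1],0]]'; python3 tip.py t4
```

```text
clock: 25.45
eef_pos: [611.6, -21.5, 109.6]
eef_rot: [3.141, 0.001, 1.533]
wrist_force: [2.2, -3.6, 5.5]
finger_gap: 10.4
finger_force: 50.0
clock: 25.95
eef_pos: [611.1, -39.1, 110.8]
eef_rot: [3.141, 0.001, 1.533]
wrist_force: [3.5, -1.3, 6.2]
finger_gap: 10.8
finger_force: 50.0
state [611.1 -39.1 110.8] wf [ 3.5 -1.3  6.2]
pred [312.2 163.2] obs [306.6 174.4]
J lat,z,along [[-0.317, 0.028, 0.211], [-0.141, -0.308, -0.178]]
lat,z if along ok [ 13.8 -42.7]
151 ..................................................
152 ..................................................
153 ..................................................
154 ..................................................
155 ..................................................
156 .................................................#
157 .............................................#####
158 ..........................................########
159 ..........................#...........############
160 ..........................#............########...
161 ..........................#............#####......
162 ........................................#.........
163 ..................................................
164 ..................................................
165 ..................................................
166 ..................................................
167 ..................................................
168 ..................................................
169 ......................#...........................
170 .......#..........................................
171 ..................................................
172 ..................................................
173 .....................#............................
174 ....................#.............................
175 ...................#..............................
176 ...#..............#...............................
```

```bash
python3 -m creep '[[-1,[0,0,-0.1],0],[-0.8,[0,0,-0.1],0],[-0.45,[0,0,-0.1],0],[-0.45,[0,0,-0.1],0],[-0.45,[0,0,-0.1],0],[-0.45,[0,0,-0.1],0],[-0.45,[0,0,-0.1],0]]'; python3 -m creep '[[-0.45,[0,0,-0.5],0],[-0.45,[0,0,-1.5],0],[-0.45,[0,0,-3],0],[-0.45,[0,0,-5],0],[-0.45,[0,0,-8],0],[-0.45,[0,0,-11],0],[-0.45,[0,0,-14],0],[-0.45,[0,0,-16],0],[-0.45,[0,0,-16],0]]'
```

```text
clock: 26.7
eef_pos: [610.6, -38.1, 111.2]
eef_rot: [-3.141, -0.0, 1.533]
wrist_force: [0.6, -0.1, -0.5]
finger_gap: 25.7
finger_force: 0.0
clock: 27.6
eef_pos: [611.5, -38.2, 275.7]
eef_rot: [3.135, 0.0, 1.533]
wrist_force: [0.7, 0.0, 0.3]
finger_gap: 25.9
finger_force: 0.0
```

```bash
python3 -m creep '[[-0.45,[4,-2,0],0],[-0.45,[8,-4,0],0],[-0.45,[12,-8,-2],0],[-0.45,[16,-12,-4],0],[-0.45,[20,-16,-6],0],[-0.45,[24,-20,-6],0],[-0.45,[27,-24,-6],0],[-0.45,[30,-27,-6],0],[-0.45,[30,-27,-6],0],[-0.45,[30,-27,-6],0]]'; python3 - <<'E'
from geo import *
import cv2
L=np.array([610.5,-70.8,146.4]);F=np.array([606.2,-175.7,146.4]);d=(F-L)/105
for n,o in (("side",(255,150)),("scene",(255,150))):
    c=cam(n); im=manip.camera(n)[:,:,::-1].copy(); cv2.imwrite(f"pics/f{n}.png",im); h=cv2.cvtColor(im,cv2.COLOR_BGR2HSV)
    print(n,"L",proj(c,L).round(1),"F",proj(c,F).round(1),"tip",proj(c,F+45*d).round(1),"bend",proj(c,L-66*d).round(1))
    for yy in range(148,212): print(yy,"".join("#" if h[yy,xx,1]<75 and h[yy,xx,2]>85 else ("d" if h[yy,xx,2]<85 else ".") for xx in range(250,340)))
E
```

```text
clock: 28.6
eef_pos: [350.1, 273.4, 331.4]
eef_rot: [3.141, -0.001, 1.537]
wrist_force: [0.5, 0.2, -0.1]
finger_gap: 25.5
finger_force: 0.0
side L [286.7 182.2] F [320.2 168.8] tip [334.1 163.2] bend [264.9 190.9]
148 .........dd............................................dddddddd.......dd....d.............
149 .....dd....................................d.....dd....dddddddd........d....dd............
150 ..d.dd.....................................d......d....dddddddd.........d....d............
151 ddd.......................................ddd.....d.....ddddd.dd........d....dd...........
152 d.........................................dddd.................d........d.....d...........
153 ..........................................ddddd...........d....d........d......d..........
154 ..........................................dddddddd........d....dd.......d......d..........
155 ...........................................ddddddd........dd....d.......d.................
156 ...........................................dd..ddd........ddddddd...............d.........
157 .dd........................
[... 10648 characters left out ...]
ddddddddddddddddddddddddddddddddddd
205 ####......#####ddddddddddddddddddddddddddddddddddddddddddddddddddddddddddddddddddddddddddd
206 ######....####dddddddddddddddddddddddddddddddddddddddddddddddddddddddddddddddddddddddddddd
207 dd######...#dddddddddddddddddddddddddddddddddddddddddddddddddddddddddddddddddddddddddddddd
208 dddd######ddddddddddddddddddddddddddddddddddddddddddddd.dddddddddddddddddddddddddddddddddd
209 dddddd###dddddddddddddddddddddddddddddddddddddddddddddddd.dddddddddddddddddddddddddddddddd
210 ddddddd#ddddddddddddddddddddddddddddddddddddddddddddddddddd.dddddddddddddddddddddddddddddd
211 .ddddddddddddddddddddddddddddddddddddddddddddddddddddddddddddddddddddddddddddddddddddddddd
```

```bash
python3 -c "
from cell import manip
print(manip.sign_off())"
```

```text
the job is handed in; nothing more can be done
None
```

I handed the job in at about 29 s; the last side image shows the rod released and lying through both eyes, its tip about 45 mm past the right one. I judged the left eye home by the firm stop I felt and by its loop lining up with the right one; I did not measure its angle.

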